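Screw the orange port cap home on the lighting driver box

TASK

The orange cap has only been set down on the port of the beige driver box and its thread has not caught. Without lifting it off, turn it backwards (anticlockwise seen from above) until its white dot comes round to the black line on the box and the cap drops into the thread, then screw it clockwise until it is fully home, and let go. Do not touch the grey box with the blue cap, which is already closed.

Things in the scene. Friction and masses are not known exactly. Their poses are not given: they have to be found in the camera images.
- cap_grip (a point): Grip point on the axis of the upright grip bar (56 long, 16 wide, 36 mm high), 24 mm above the roof of the loose orange ribbed cap (68 across, 61 mm high, 130 g). x along the bar to its dotted end, y across (pinch this way), z up. Set down, the bar is 38-60 deg clockwise of the black line, this point 43 mm above port. With the dot within 10 deg of the line the cap can drop 8 mm: lower it or let go of it.
- cap_dot (a point): Centre of the white dot, 12 mm across, on top of the orange cap's bar near one end: 19.5 mm from the cap's axis, 12 mm above cap_grip, same axes. Dropped at the line, the cap has 14 deg play each way; clockwise from there it sinks 3.5 mm more, evenly, over 62 deg to a rigid stop: fully home, cap_grip 31.5 mm above port. Thread greased, turns easily, 1.5 mm side play.
- port (a point): Centre of the top of the brass threaded port, 51 mm across, hidden in the orange cap; 20 mm above the lid of the beige box (150 x 130, 55 mm high, fixed). z up; x points to the black line on the lid (radial, 38 to 64 mm from the port's axis), y left of x. A red dot on the lid, 62 deg clockwise of the line, shows where the bar's dotted end points when fully home.
- blue_box: A similar fixed box, grey, 150 x 130 mm, 55 mm high, with a blue cap already screwed down (top of its bar 119 mm above the table). To be left alone. Origin at the centre of its underside, z up.
Things that resemble listed ones, but are neither listed nor needed, are in the scene too. What is meant by the part that bears cap_grip is not turquoise or yellow, and is the larger of those in its own colour.

How it is judged:
On the way:
1. the orange cap, turned backwards until its dot is at the black line, has dropped into the thread (z of cap_grip in the frame of port below 0.038 m and angle between the x axis of cap_grip and the x axis of port, either way round below 0.38 rad and x of cap_dot in the frame of port above 0 m), for 0.1 s.
At the end, for the whole second after the job is handed in: The orange cap sits level (within about 6 degrees) on the port, its axis within 5 mm of the port's, screwed clockwise at least 46 degrees past the black line (the stop is at 62), its grip point less than 33.8 mm above the top of the port, and stays there when released (z of cap_grip in the frame of port below 0.0338 m and horizontal distance between cap_grip and port below 0.005 m and angle between cap_grip's own z axis and vertical below 0.1 rad and angle between the x axis of cap_grip and the x axis of port, either way round above 0.8 rad and y of cap_dot in the frame of port below 0 m and x of cap_dot in the frame of port above 0 m); the robot touches nothing.
It fails at once if the orange cap is lifted off the port (more than 8 mm above where it sat) (z of cap_grip in the frame of port above 0.051 m).
It fails at once if the grey box with the blue cap is touched (contact force between any of the fingers, the arm and blue_box above 1 N).
It also fails if it takes over 38 s, if anything falls off the work surface, if the arm or the gripper's body presses on something with over 40 N, if the wrist force passes 120 N, or if a joint passes its speed limit or range.

ROBOT

A 6-joint arm with a two-finger parallel gripper is mounted at the origin on the work surface. World frame = base frame: x ahead of the robot, y to its left, z up, the work surface at z = 0. Lengths are in m, angles in rad, forces in N, time in s.
With the tool pointing down it reaches from about 0.35 to 0.775 m from the base axis. Payload 5.5 kg.
Tool frame: the origin (TCP) lies on the centre line of the jaws, within the pads' length; the fingertips stand 11 mm ahead of it and the grasp point (between the pads) lies 8 mm behind it; z points along the fingers, y is the line along which they close (so a half turn about z gives the same grasp; the last joint's range is limited). The gripper opens to 85 mm and grips with 20 to 120 N. Pads are 22 mm wide; open, the fingers measure 114 mm over their backs; the gripper's body (76 mm by 85 mm) begins 54 mm behind the grasp point. The pads swing forward as they close: fully open they stand 13 mm farther back than shut.
Start: joints at [-1.252, 0.313, 0.046, 1.304, 0, 1.431], TCP at [0.255, -0.516, 0.242] pointing down, gripper open.
Joint ranges: [-2.76, 2.76], [-0.86, 1.69], [-1.03, 1.26], [-2.2, 2.34], [-1.47, 1.5], [-3.14, 3.14]. Speed limits (rad/s): [2.57, 2.57, 3.14, 3.14, 3.14, 3.14].

INTERFACE

Orientations are given as a unit quaternion [w, x, y, z].
In Python, from workcell import get_state, eyes, env gives the robot as it stands.
- The arm moves only by the shell command python3 -m inch 'ROWS' [OPENING] [FORCE]. ROWS is JSON, one flat list of numbers, 4 for each row, row after row: the shift along the tool's x, y, z in cm, then the turn about the tool's z in rad. A call has exactly 5 rows; each row shifts and turns the commanded pose from where the row before left it, along the tool's axes as they then stand; what a row does not reach is not made up. A row lasts 1/12 s, in which the tool goes at most 41.7 mm and 7.16 degrees, less where a joint would pass 70% of its speed; a pose out of reach is approached as far as the arm can. A call is refused whole if a number of a shift passes 4.17 or a number of a turn 0.125, either way. A call with a gripper value outside its range is refused whole. OPENING is the opening, from -1 (shut) to 1 (fully open), set as the call begins (- or left out, the last holds). The fingers move at their own pace and stop on an object; FORCE is the grip in N (left out, the last holds). Time passes only in rows, so rows that do not move let the fingers close, or fill a call up. It gives the time, the measured TCP pose, the force, the opening and the grip force at its end, in the units of the state.
- get_state(): the state, without advancing time (a new reading comes with each control period).
- eyes.read_camera(name): name is "side" or "top"; returns the picture (400x640x3 uint8, red, green, blue); there is no depth.
- eyes.camera_info(name): a dict with "fovy" (degrees; the focal length in pixels is half the picture's height over the tangent of half this angle, whatever the lens; pixels are square), "cx", "cy" (the principal point, pixels), "xyz" and "orientation" of the camera in the world. Camera axes: x right, y down, z forward; pixel columns grow to the right and rows downward; lengths in m; the calibration is good to about 2 mm. A picture is of the moment at which its call begins. camera_info takes no time and is no camera call.
- env.hand_in(): hands the job in; it is judged then, once.
The state is a dict: "clock": time; "joint_pos": joint angles; "qvel": joint speeds; "tau": joint torques, N m; "tcp_pos": TCP position; "orientation": TCP orientation; "wrist_force": force on the tool from outside, world axes, zero at the start; "ft_torque": the same for the moment, N m; "finger_gap": finger opening in m; "grip_force": force on a finger pad.
Only numpy, scipy, OpenCV 4.12 (cv2) and the standard library are available. Lean on these libraries where they do the work, as an engineer would, in place of code of your own. Each camera call takes 0.05 s, during which the arm holds its last target. There are 200 camera calls.

## Working session

There is one attempt and no reset: what is moved stays moved. The work goes in short steps, Python scripts to look and compute and a shell command to move; the robot and the scene stay as the last step left them, time stands still between calls to the robot, and variables do not carry over. Pictures are saved under pics/ and viewed, at most 10 in all, crops included, and the job is handed in when it is done.

```bash
mkdir -p pics
cat > h.py <<'E'
import numpy as np,cv2
from workcell import get_state,eyes,env
from scipy.spatial.transform import Rotation as R
def snap(n,f):
    im=eyes.read_camera(n); cv2.imwrite(f,im[:,:,::-1]); return im
def ray(n,u,v):
    c=eyes.camera_info(n); f=200/np.tan(np.radians(c["fovy"])/2)
    q=c["orientation"]; r=R.from_quat([q[1],q[2],q[3],q[0]])
    return np.array(c["xyz"]), r.apply([(u-c["cx"])/f,(v-c["cy"])/f,1])
def atz(n,u,v,z):
    o,d=ray(n,u,v); return (o+d*(z-o[2])/d[2]).round(4)
def proj(n,p):
    c=eyes.camera_info(n); f=200/np.tan(np.radians(c["fovy"])/2)
    q=c["orientation"]; r=R.from_quat([q[1],q[2],q[3],q[0]])
    x=r.inv().apply(np.array(p)-c["xyz"]); return (x[:2]/x[2]*f+[c["cx"],c["cy"]]).round(1)
E
python3 - <<'E'
from h import *
a=snap("side","pics/s0.png");b=snap("top","pics/t0.png")
for n in("side","top"):print(eyes.camera_info(n))
print(get_state())
E
```

```text
{'fovy': 43.00408127394579, 'cx': 327.8670810145465, 'cy': 202.78122461300936, 'xyz': array([0.36178039, 0.51450196, 0.68204663]), 'orientation': array([ 0.09452436, -0.225704  ,  0.89922488, -0.36265337])}
{'fovy': 46.823480862526864, 'cx': 324.32970689293734, 'cy': 197.5282142515468, 'xyz': array([5.62508519e-01, 5.78111613e-04, 8.85497091e-01]), 'orientation': array([ 0.01857908, -0.70194294,  0.71161076, -0.02326069])}
{'clock': 0.1, 'joint_pos': array([-1.25161092e+00,  3.13941442e-01,  4.50704559e-02,  1.30361285e+00,
       -1.20686977e-05,  1.43121595e+00]), 'qvel': array([ 0.00042118, -0.00345696,  0.00349256,  0.00021815,  0.00099925,
       -0.00187028]), 'tau': array([ 2.00823830e-03, -4.81728637e+01,  2.99241596e+01,  1.28092009e-02,
       -1.95586049e-04, -1.14633188e-06]), 'tcp_pos': array([ 0.25448863, -0.51511069,  0.2414798 ]), 'orientation': array([-8.39812239e-04,  9.73806549e-01,  2.27376545e-01, -8.16794042e-05]), 'wrist_force': array([-0.4156377 ,  0.67011804,  0.37560135]), 'ft_torque': array([ 0.01783842, -0.01816796,  0.00957475]), 'grip_force': 0.0, 'finger_gap': 0.08527634832594419}
```

View pics/t0.png

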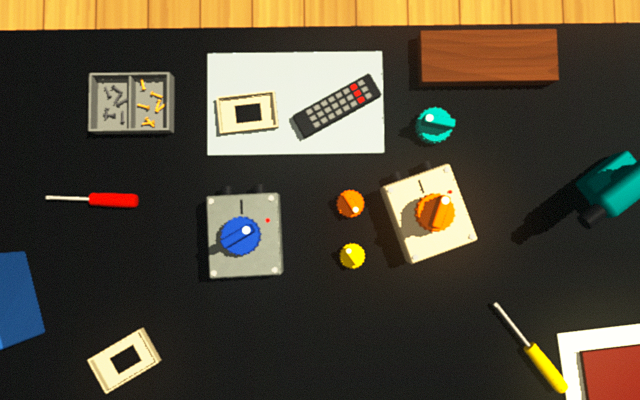

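View pics/s0.png

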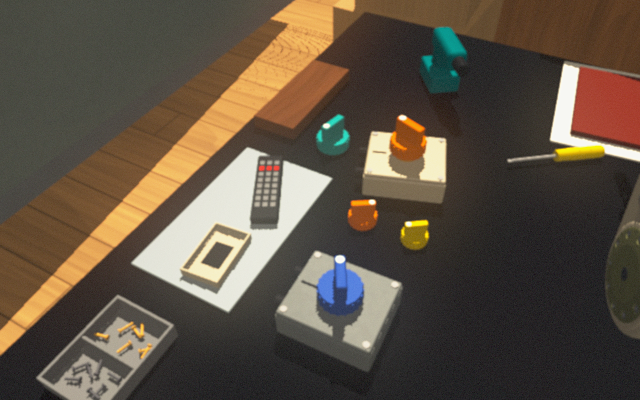

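The orange caps are at top-view pixels (435,212), on the beige box, and (350,204), a smaller one on the table. The other caps are turquoise (435,125), yellow (352,256) and blue (240,236). The one at (435,212) fits: it is orange, the larger of the two, and sits on the beige box. I'll confirm it in a crop.

Run:
```python
import cv2
a=cv2.imread("pics/t0.png")[155:275,370:490]; cv2.imwrite("pics/tc.png",cv2.resize(a,(600,600),interpolation=cv2.INTER_CUBIC))
a=cv2.imread("pics/s0.png")[105:205,355:455]; cv2.imwrite("pics/sc.png",cv2.resize(a,(600,600),interpolation=cv2.INTER_CUBIC))
```

```text
(no output)
```

View pics/tc.png

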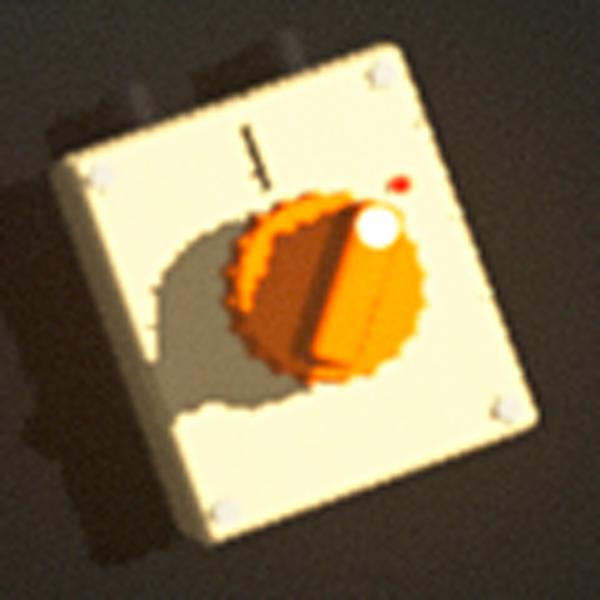

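View pics/sc.png

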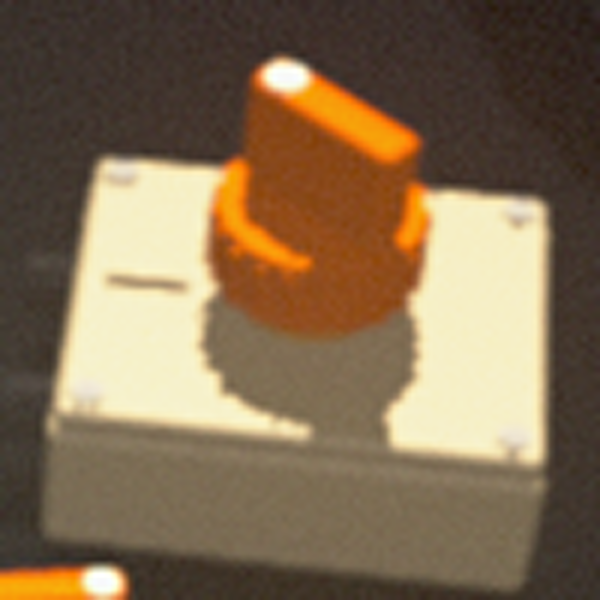

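Confirmed: this is the large orange ribbed cap on the beige box. In the top view the dot is at (445.4,200.8), the line runs (419.2,180.6)–(423.2,192.6), and the red dot is at (450,191.8). In the side view the dot is at (402.8,117.7).

Run:
```python
from h import *
d=atz("top",445.4,200.8,.130); e=atz("top",439,227.4,.130); ds=atz("side",402.8,117.7,.130); es=atz("side",422.5,129.5,.130)
print("dot",d,ds,"end",e,es)
l1=atz("top",419.2,180.6,.055);l2=atz("top",423.2,192.6,.055);r=atz("top",450,191.8,.055)
s1=atz("side",355+108/6,105+280/6,.055);s2=atz("side",355+186/6,105+287/6,.055)
print("line",l1,l2,s1,s2,"red",r)
sc=[atz("top",370+u/5,155+v/5,.055) for u,v in((383,75),(103,178),(508,410),(226,512))];print("boxc",np.mean(sc,0),sc)
u=(l2-l1)[:2];u/=np.linalg.norm(u); print("port",l2[:2]+u*.038,l1[:2]+u*.064)
for a,b in((d,e),(ds,es)):
  x=(a-b)[:2];x/=np.linalg.norm(x);print("axis",a[:2]-.0195*x,"yaw",np.degrees(np.arctan2(x[1],x[0])),"len",np.linalg.norm(a-b))
print("lineyaw",np.degrees(np.arctan2(-u[1],-u[0])))
```

```text
dot [ 0.5992 -0.2033  0.13  ] [ 0.5999 -0.2044  0.13  ] end [ 0.5558 -0.1915  0.13  ] [ 0.5562 -0.1887  0.13  ]
line [ 0.64   -0.1771  0.055 ] [ 0.6182 -0.1838  0.055 ] [ 0.6411 -0.1762  0.055 ] [ 0.6179 -0.1846  0.055 ] red [ 0.619  -0.2323  0.055 ]
boxc [ 0.580125 -0.19685   0.055   ] [array([ 0.6586, -0.2273,  0.055 ]), array([ 0.6226, -0.125 ,  0.055 ]), array([ 0.5371, -0.2687,  0.055 ]), array([ 0.5022, -0.1664,  0.055 ])]
port [ 0.5818768  -0.19496355] [ 0.57882408 -0.19590177]
axis [ 0.58038311 -0.19818389] yaw -15.210426216402114 len 0.044975548912714776
axis [ 0.58154842 -0.19780687] yaw -19.761725586826103 len 0.04643468531173649
lineyaw 17.08425837668342
```

```bash
python3 -m inch '[3.6,-1.17,0,0, 3.6,-1.17,0,0, 3.6,-1.17,0,0, 3.6,-1.17,0,0, 3.6,-1.17,0,0]' 1 60; python3 -m inch '[3.6,-1.17,0,0, 3.6,-1.17,0,0, 3.6,-1.17,0,0, 3.6,-1.17,0,0, 3.6,-1.17,0,0]'
for i in 1 2 3; do python3 -m inch '[0,0,0,-0.125, 0,0,0,-0.125, 0,0,0,-0.125, 0,0,0,-0.125, 0,0,0,-0.125]'; done
```

```text
clock: 0.52
tcp_pos: [0.3908, -0.3819, 0.2419]
orientation: [-0.0, 0.974, 0.227, -0.0]
wrist_force: [0.7, -0.4, 0.7]
finger_gap: 0.0853
grip_force: 0.0
clock: 0.93
tcp_pos: [0.5265, -0.2495, 0.242]
orientation: [-0.0, 0.974, 0.227, -0.0]
wrist_force: [0.0, -0.9, -1.0]
finger_gap: 0.0856
grip_force: 0.0
clock: 1.35
tcp_pos: [0.5255, -0.2508, 0.2417]
orientation: [-0.001, 0.855, 0.519, -0.0]
wrist_force: [-0.4, -0.4, 0.2]
finger_gap: 0.0854
grip_force: 0.0
clock: 1.77
tcp_pos: [0.5254, -0.2511, 0.2418]
orientation: [-0.001, 0.654, 0.756, -0.0]
wrist_force: [-0.3, 0.2, -0.1]
finger_gap: 0.0859
grip_force: 0.0
clock: 2.18
tcp_pos: [0.5253, -0.2511, 0.2417]
orientation: [-0.001, 0.39, 0.921, 0.0]
wrist_force: [-0.1, -0.3, 0.1]
finger_gap: 0.0855
grip_force: 0.0
```

```bash
python3 -m inch '[0,0,0,-0.12, 0,0,0,-0.12, 0,0,0,-0.12, 0,0,0,-0.11, -1.72,3.45,0,0]'; python3 -m inch '[-1.72,3.45,0,0, 0,0,2.5,0, 0,0,2.5,0, 0,0,2,0, 0,0,0,0]'
python3 - <<'E'
from h import *
s=get_state();print(s["tcp_pos"],s["orientation"])
a=snap("top","pics/t1.png");b=snap("side","pics/s1.png")
c=np.hstack([cv2.resize(a[150:280,370:500],(390,585)[:1]*2,interpolation=cv2.INTER_CUBIC),cv2.resize(b[70:200,345:475],(390,390),interpolation=cv2.INTER_CUBIC)])
cv2.imwrite("pics/c1.png",c[:,:,::-1])
E
```

```text
clock: 2.6
tcp_pos: [0.5504, -0.2278, 0.242]
orientation: [-0.001, 0.169, 0.986, -0.001]
wrist_force: [1.8, -0.2, -1.3]
finger_gap: 0.0855
grip_force: 0.0
clock: 3.02
tcp_pos: [0.5783, -0.1958, 0.1671]
orientation: [-0.004, 0.168, 0.986, 0.001]
wrist_force: [-0.7, 0.0, -0.2]
finger_gap: 0.0852
grip_force: 0.0
[ 0.57832417 -0.1957994   0.16707004] [-0.0042626   0.16775139  0.98581938  0.00120572]
```

View pics/c1.png

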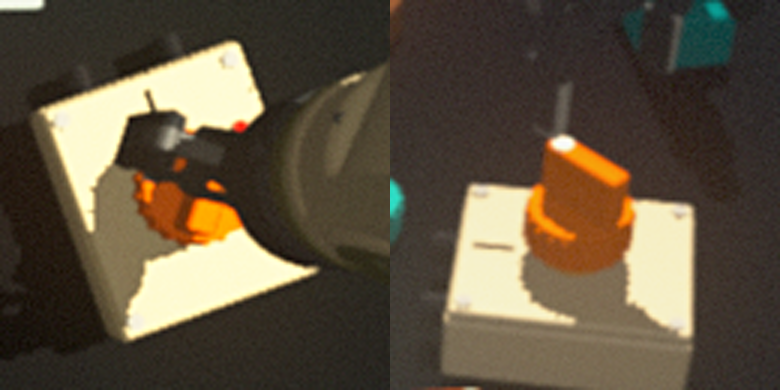

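The cap is unmoved with its dot at side crop (562,143), and the fingers straddle the bar. Next I descend and pinch.

```bash
python3 -m inch '[-0.2,0,1.5,0, 0,0,1.5,0, 0,0,1.3,0, 0,0,1.2,0, 0,0,0,0]'; python3 -m inch '[0,0,0,0, 0,0,0,0, 0,0,0,0, 0,0,0,0, 0,0,0,0]' -1 40;  python3 -m inch '[0,0,0,0, 0,0,0,0, 0,0,0,0, 0,0,0,0, 0,0,0,0]'
```

```text
clock: 3.53
tcp_pos: [0.5824, -0.1984, 0.1168]
orientation: [-0.001, 0.168, 0.986, 0.0]
wrist_force: [-0.9, 1.3, -0.2]
finger_gap: 0.0854
grip_force: 0.0
clock: 3.95
tcp_pos: [0.5833, -0.1985, 0.1182]
orientation: [0.001, 0.168, 0.986, -0.0]
wrist_force: [-0.0, 0.0, -0.4]
finger_gap: 0.0259
grip_force: 0.0
clock: 4.37
tcp_pos: [0.5832, -0.1979, 0.118]
orientation: [0.001, 0.168, 0.986, 0.0]
wrist_force: [-0.3, 3.4, 4.5]
finger_gap: 0.0149
grip_force: 42.4
```

```bash
python3 -m inch '[0.1,0,0,-0.11, 0,0,0,-0.11, 0,0,0,-0.11, 0,0,0,-0.11, 0,0,0,-0.11]'; python3 -m inch '[0,0,0,-0.11, 0,0,0,0, 0,0,0.2,0, 0,0,0.2,0, 0,0,0.2,0]'
```

```text
clock: 4.78
tcp_pos: [0.5832, -0.1969, 0.1175]
orientation: [0.002, -0.109, 0.994, 0.001]
wrist_force: [4.1, 5.1, -1.4]
finger_gap: 0.0152
grip_force: 41.6
clock: 5.2
tcp_pos: [0.5827, -0.1965, 0.111]
orientation: [0.001, -0.161, 0.987, 0.001]
wrist_force: [2.8, 5.0, 0.3]
finger_gap: 0.0154
grip_force: 41.9
```

```bash
python3 -m inch '[0,0,0.1,0, 0,0,0.1,0, 0,0,0.1,0, 0,0,0,0, 0,0,0,0]'
python3 - <<'E'
from h import *
b=snap("side","pics/s2.png");a=snap("top","pics/t2.png")
print(proj("side",[.5989,-.1907,.130]),proj("side",[.5989,-.1907,.122]))
c=np.hstack([cv2.resize(x,(390,390),interpolation=cv2.INTER_CUBIC) for x in(a[150:280,370:500],b[70:200,345:475])])
cv2.imwrite("pics/c2.png",c[:,:,::-1])
E
```

```text
clock: 5.62
tcp_pos: [0.5828, -0.1965, 0.1097]
orientation: [0.001, -0.161, 0.987, 0.001]
wrist_force: [0.1, 7.1, 9.4]
finger_gap: 0.0151
grip_force: 43.1
[400.4 121.9] [399.9 125.6]
```

View pics/c2.png

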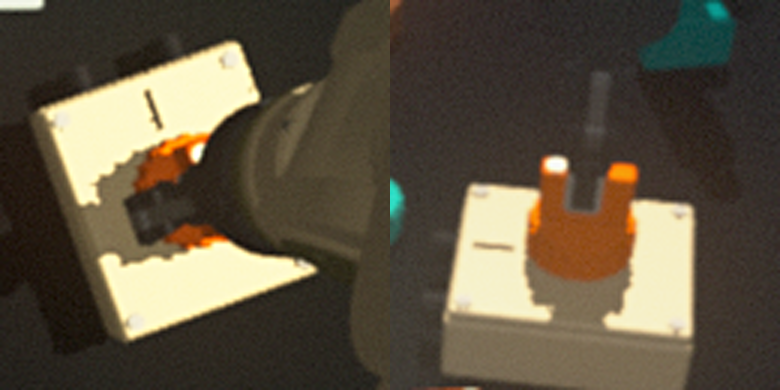

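The dot is at about side (400.3,124.7), against a prediction of 125.6 if dropped and 121.9 if not, and there is now contact force from below. So the cap has dropped into the thread, and I screw it clockwise.

```bash
python3 -m inch '[0,0,0.03,0.11, 0,0,0.04,0.11, 0,0,0.04,0.11, 0,0,0.04,0.11, 0,0,0.04,0.11]'; python3 -m inch '[0,0,0.04,0.11, 0,0,0.04,0.11, 0,0,0.04,0.11, 0,0,0.04,0.1, 0,0,0,0]'; python3 -c "
from h import *
s=get_state();print(s['tcp_pos'],s['ft_torque'],s['orientation'],s['joint_pos'])"
```

```text
clock: 6.13
tcp_pos: [0.5832, -0.1975, 0.1082]
orientation: [0.002, 0.116, 0.993, 0.0]
wrist_force: [-0.0, 4.1, 10.8]
finger_gap: 0.015
grip_force: 43.1
clock: 6.55
tcp_pos: [0.5831, -0.198, 0.1068]
orientation: [0.002, 0.325, 0.946, 0.0]
wrist_force: [-0.2, 3.1, 11.1]
finger_gap: 0.0156
grip_force: 43.1
[ 0.58307061 -0.19800917  0.10676076] [ 0.65517917  0.20258883 -0.08923005] [1.69143225e-03 3.24908967e-01 9.45743781e-01 5.01777807e-05] [-4.57913375e-01  4.57250703e-01 -8.04491024e-02  1.02975361e+00
  5.28007769e-04  2.03919434e-01]
```

```bash
python3 -m inch '[0,0,0.03,0.05, 0,0,0.03,0.05, 0,0,0,0.04, 0,0,0,0, 0,0,0,0]'; python3 -c "
from h import *
s=get_state();print(s['ft_torque'])"
```

```text
clock: 6.97
tcp_pos: [0.583, -0.197, 0.1064]
orientation: [0.001, 0.387, 0.922, 0.001]
wrist_force: [-0.6, 5.2, 13.9]
finger_gap: 0.0152
grip_force: 45.4
[1.31966737 0.3463017  0.82857274]
```

The wrist torque has jumped to 0.83 N m at about -45°, which means the cap is at the stop. I release and rise.

```bash
python3 -m inch '[0,0,0,0, 0,0,0,0, 0,0,0,0, 0,0,0,0, 0,0,0,0]' 1; python3 -m inch '[0,0,-0.5,0, 0,0,-1.5,0, 0,0,-2.5,0, 0,0,-3.5,0, 0,0,-4,0]'; python3 -m inch '[-2,-2.5,-2,0, -2,-2.5,-2,0, -2,-2.5,0,0, -2,-2.5,0,0, 0,0,0,0]'
python3 - <<'E'
from h import *
b=snap("side","pics/s3.png");a=snap("top","pics/t3.png")
c=np.hstack([cv2.resize(x,(390,390),interpolation=cv2.INTER_CUBIC) for x in(a[150:280,370:500],b[70:200,345:475])])
cv2.imwrite("pics/c3.png",c[:,:,::-1])
t=np.radians(-43); p=[.581+.0195*np.cos(t),-.197+.0195*np.sin(t)]
for z in(.1185,.122,.130):print(z,[proj(n,p+[z]) for n in("side","top")])
E
```

```text
clock: 7.38
tcp_pos: [0.5815, -0.198, 0.1036]
orientation: [-0.0, 0.389, 0.921, -0.0]
wrist_force: [-0.2, -0.0, 0.3]
finger_gap: 0.075
grip_force: 0.0
clock: 7.8
tcp_pos: [0.5806, -0.1974, 0.2238]
orientation: [-0.002, 0.389, 0.921, 0.0]
wrist_force: [1.4, -0.4, -0.5]
finger_gap: 0.0855
grip_force: 0.0
clock: 8.22
tcp_pos: [0.5653, -0.3308, 0.2643]
orientation: [0.001, 0.391, 0.92, -0.001]
wrist_force: [-0.0, 0.9, -1.4]
finger_gap: 0.0854
grip_force: 0.0
0.1185 [array([405.8, 121.8]), array([447.8, 203.5])]
0.122 [array([406. , 120.3]), array([448.4, 203.4])]
0.13 [array([406.4, 116.7]), array([449.8, 203.1])]
```

View pics/c3.png

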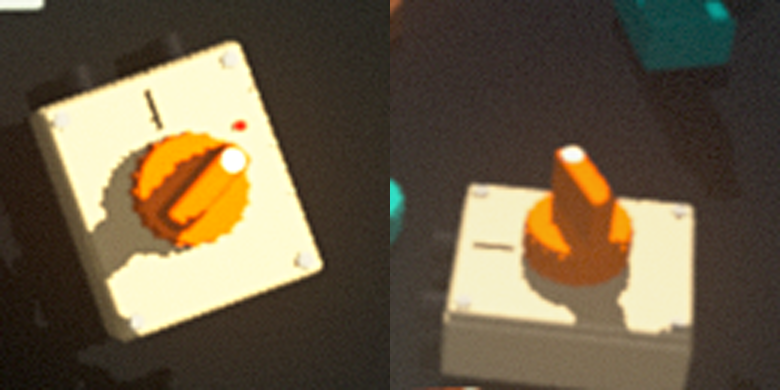

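The dot is at side (405.7,121.3) and top (447.3,203.3). The predictions for fully home are (405.8,121.8) and (447.8,203.5), so the cap is at the stop. I hand in.

```bash
python3 -c "
from workcell import env
print(env.hand_in())"
```

```text
the job is handed in; nothing more can be done
None
```

The orange cap was turned back to the line, dropped into the thread, screwed clockwise to its stop and released; the final pictures show it fully home and the job is handed in, though no verdict was returned.

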